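Build up a two-tier kiln shelf

ROBOT

A 6-joint arm with a two-finger parallel gripper is mounted at the origin on a cart in front of the work surface, level with it; the furniture and walls round the work are solid. World frame = base frame: x ahead of the robot, y to its left, z up, the work surface at z = 0. Lengths are in m, angles in rad, forces in N, time in s.
With the tool pointing down it reaches from about 0.4 to 0.825 m from the base axis. Payload 7 kg.
Tool frame: the origin (TCP) lies between the finger pads; the fingertips stand 22 mm ahead of it and the grasp point (between the pads) lies 3 mm ahead of it (arm.tip_reach is the distance from the TCP to the fingertips, in m); z points along the fingers, y is the line along which they close (so a half turn about z gives the same grasp; the last joint's range is limited). The gripper opens to 88 mm and grips with 3 to 60 N. Pads are 19 mm wide; open, the fingers measure 130 mm over their backs; the gripper's body (78 mm by 193 mm) begins 47 mm behind the grasp point.
Start: joints at [1.633, 0.359, 0.012, 0, -1.224, -0.288], TCP at [0.151, 0.658, 0.249] pointing down, gripper open.
Joint ranges: [-3.07, 3.07], [-1.43, 2.12], [-1.02, 1.25], [-3.03, 1.67], [-3.05, -0], [-3.03, 3.03]. Speed limits (rad/s): [2.39, 2.39, 3.01, 3.14, 3.14, 3.14].

INTERFACE

Orientations are given as [roll, pitch, yaw] about the fixed x, y, z axes, in that order (R = Rz(yaw) Ry(pitch) Rx(roll)).
In Python, from station import arm, viewer gives the robot as it stands. The module is installed in compiled form; this text tells all that it offers.
- The arm moves only by the tool apply_moves, never from a script. Its argument "commands" is a list that holds one entry, the list of rows, each a list of 5 numbers: the closure, from -1 (fully open) to 1 (shut), then the shift along the world's x, y, z as a fraction of full scale, then the turn about the world's z as a fraction of full scale. In form: [[[fingers, tx, ty, tz, yaw], ...]]. A call has 1 to 12 rows; each row shifts and turns the commanded pose from where the row before left it; what a row does not reach is not made up. Full scale, the value 1, is 20 cm for a shift and pi rad for a turn. A row lasts 1/10 s, in which the tool goes at most 50 mm and 8.59 degrees, less where a joint would pass 70% of its speed; a pose out of reach is approached as far as the arm can. A call with a number of a shift or a turn outside -1 to 1 is refused whole. A call with a gripper value outside its range is refused whole. The fingers move at their own pace and stop on an object; "force" is the grip in N (left out, the last holds). Time passes only in rows, so rows that do not move let the fingers close. It gives the time, the measured TCP pose, the force, the opening and the grip force at its end, in the units of the state.
- arm.get_state(): the state, without advancing time (a new reading comes with each control period).
- viewer.grab_frame(name): name is "side" or "top"; returns a dict with "image" (480x640x3 uint8, blue, green, red), "mtx" (3x3 intrinsics, pixels), "rvec" (rotation vector, rad) and "tvec" (3), from world to camera coordinates, as OpenCV has them. Camera axes: x right, y down, z forward; pixel columns grow to the right and rows downward; lengths in m; the calibration is good to about 2 mm. A picture is of the moment at which its call begins. There is no depth.
- arm.job_done(): hands the job in; it is judged then, once.
The state is a dict: "t": time; "q": joint angles; "qd": joint speeds; "joint_efforts": joint torques, N m; "eef_pos": TCP position; "ee_rot": TCP orientation; "force": force on the tool from outside, world axes, zero at the start; "moment": the same for the moment, N m; "width": finger opening in m; "gripper_force": force on a finger pad.
Only numpy, scipy, OpenCV 4.12 (cv2) and the standard library are available. Lean on these libraries where they do the work, as an engineer would, in place of code of your own. Each camera call takes 0.05 s, during which the arm holds its last target. There are 200 camera calls.

TASK

Set up the kiln furniture on the lower kiln shelf: stand the tall square post upright on the centre of the square pad, the round post upright on the centre of the round pad, and the little cup upright on the shelf midway between the two posts. Then lay the narrow upper shelf level across both posts, centred over the cup and running the same way as the lower shelf, and last stand the cone pack upright on the middle of the upper shelf with its length along it. Leave the short square post and the lidded glaze pot where they stand, and let go of everything.

Things in the scene. Friction and masses are not known exactly. Their poses are not given: they have to be found in the camera images.
- lower_shelf_centre (a point): Lower kiln shelf: fixed buff slab lying on the table, 130 mm (its x) by 260 mm (its y), 15 mm thick; carries the two pads, one near each end. This point is the centre of its top face, 15 mm above the table and midway between the two pads; y runs along its length, z up.
- square_pad_top (a point): Square setting pad: pale plate 46 x 46 mm, 3 mm thick, fixed on the lower shelf 80 mm from its centre along the length, at either end. This point is the centre of its top face, 18 mm above the table; sides parallel to its x and y.
- round_pad_top (a point): Round setting pad: pale disc, diameter 48 mm, 3 mm thick, fixed on the lower shelf 80 mm from its centre along the length, at the other end. This point is the centre of its top face, 18 mm above the table.
- square_post_centre (a point): Tall square kiln post: buff, 38 x 38 mm, 70 mm tall, with a 17 mm bore down its middle, standing loose on the table, about 0.15 kg. This point is its centre, 35 mm above its foot; sides parallel to its x and y, z up.
- round_post_centre (a point): Round kiln post: buff tube, 38 mm outside and 18 mm inside diameter, 70 mm tall, standing loose on the table, about 0.13 kg. This point is its centre, 35 mm above its foot; z up.
- cup_centre (a point): Small unglazed terracotta cup without handle: 54 mm across the rim, slightly narrower at the foot, 50 mm tall, wall 4 mm, open mouth up, standing loose on the table, about 0.09 kg. This point is on its axis, 25 mm above its foot; z up.
- upper_shelf_centre (a point): Upper shelf: loose buff slab, 56 mm wide (its x), 210 mm long (its y), 12 mm thick, lying flat on the table, about 0.25 kg. This point is its centre, 6 mm above its underside; z up.
- cone_pack_centre (a point): Cone pack: clay block 28 mm wide (its x), 64 mm long (its y), 18 mm high, with three slim cones standing in a row along its length and leaning slightly towards one end; 50 mm tall in all, loose on the table, about 0.06 kg. Grip it across the 28 mm width of the block. This point is on the middle of the block, 25 mm above its underside; z up.
- short_post_centre (a point): Short square kiln post, a bystander to be left alone: buff, 38 x 38 mm, only 45 mm tall, with a 17 mm bore. This point is its centre, 22.5 mm above its foot.
- glaze_pot_centre (a point): Glaze pot with a press lid, a bystander to be left alone: white pot with lid, 71 mm diameter, 76 mm tall. This point is its centre, 38 mm above its foot.
Things that resemble listed ones, but are neither listed nor needed, are in the scene too. What is shaped like the part that bears square_post_centre but blue is not meant.

How it is judged:
On the way, in this order (a step that is already met when the one before it is completed fails the run):
1. the tall square post stands on the square pad, the round post on the round pad and the cup midway between them (horizontal distance between square_post_centre and square_pad_top below 0.012 m and angle between each of square_post_centre, round_post_centre's own z axis and vertical below 0.06 rad and height (world z) of square_post_centre between 0.048 and 0.058 m and horizontal distance between round_post_centre and round_pad_top below 0.012 m and height (world z) of round_post_centre between 0.048 and 0.058 m and horizontal distance between cup_centre and lower_shelf_centre below 0.015 m and angle between cup_centre's own z axis and vertical below 0.08 rad and height (world z) of cup_centre between 0.035 and 0.045 m), for 0.2 s.
2. the upper shelf lies level across both posts, over the cup (all of step 1 and horizontal distance between upper_shelf_centre and lower_shelf_centre below 0.015 m and angle between upper_shelf_centre's own z axis and vertical below 0.04 rad and angle between the y axis of upper_shelf_centre and the y axis of lower_shelf_centre, either way round below 0.15 rad and height (world z) of upper_shelf_centre between 0.09 and 0.098 m), for 0.2 s.
3. the cone pack stands on the middle of the upper shelf (all of step 2 and horizontal distance between cone_pack_centre and upper_shelf_centre below 0.014 m and angle between cone_pack_centre's own z axis and vertical below 0.08 rad and angle between the y axis of cone_pack_centre and the y axis of upper_shelf_centre, either way round below 0.25 rad and height (world z) of cone_pack_centre between 0.12 and 0.13 m), for 0.2 s.
At the end, for the whole second after the job is handed in: All upright and level: each tall post within 12 mm of the centre of its pad, the cup within 15 mm of midway between them, the upper shelf on both posts within 15 mm and 0.15 rad of the lower one, the cone pack within 14 mm and 0.25 rad of the upper shelf's middle and length (all of step 3); the robot touches nothing.
It fails at once if the short post is moved more than 20 mm (distance of short_post_centre from where it was at the start of the episode above 0.02 m).
It fails at once if the glaze pot is moved more than 20 mm (distance of glaze_pot_centre from where it was at the start of the episode above 0.02 m).
It also fails if it takes over 118 s, if anything falls off the work surface, if the arm or the gripper's body presses on something with over 40 N, if the wrist force passes 120 N, or if a joint passes its speed limit or range.

## Working session

There is one attempt and no reset: what is moved stays moved. The work goes in short steps, Python scripts to look and compute and a tool call to move; the robot and the scene stay as the last step left them, time stands still between calls to the robot, and variables do not carry over. Pictures are saved under pics/ and viewed, at most 14 in all, crops included, and the job is handed in when it is done.

Besides the shell and the picture viewer there is one more tool, called as name(argument=value, ...), one argument or row to a line, values as JSON. apply_moves: Moves the arm, as the interface text tells. Shift numbers are shares of 20 cm and turn numbers shares of pi rad, none past 1 either way. Its arguments: {"type":"object","properties":{"commands":{"type":"array","items":{"type":"array","items":{"type":"array","items":{"type":"number"}}}},"force":{"type":"number"}},"required":["commands"]}

```bash
mkdir -p pics; python3 - <<'E'
from station import arm, viewer
import cv2,pickle
for n in("top","side"):
    f=viewer.grab_frame(n); cv2.imwrite(f"pics/{n}0.png",f["image"]); pickle.dump(f,open(f"{n}0.pkl","wb"))
    print(n,f["mtx"].tolist(),f["rvec"].ravel(),f["tvec"].ravel())
print(arm.get_state())
E
```

```text
top [[475.9775805250922, 0.0, 314.5307540709354], [0.0, 475.9775805250922, 235.5043535898959], [0.0, 0.0, 1.0]] [ 2.06368857 -2.16457951  0.22512413] [0.02923427 0.51970141 1.03929486]
side [[566.4114037564915, 0.0, 322.0795606870577], [0.0, 566.4114037564915, 235.71054104959688], [0.0, 0.0, 1.0]] [ 2.18018093 -0.40865756  0.2000132 ] [-0.48289024  0.14545686  1.4391879 ]
{'t': 0.1, 'q': array([ 1.63312482e+00,  3.59335464e-01,  1.11704398e-02, -3.33447167e-04,
       -1.22407216e+00, -2.88072163e-01]), 'qd': array([-9.18022140e-04,  3.06032738e-04,  8.79117661e-04,  2.54019439e-04,
        2.05101099e-03, -1.89057752e-05]), 'joint_efforts': array([-1.35780218e-03, -5.84165025e+01,  2.93749130e+01,  7.01555684e+00,
        1.01764721e-02, -4.92874153e-05]), 'eef_pos': array([0.15102794, 0.65748727, 0.24770747]), 'ee_rot': array([ 3.14012210e+00, -1.08833594e-04, -2.25857132e-01]), 'force': array([-0.23696804, -0.51083385, -0.52507081]), 'moment': array([ 0.03012744, -0.03405077,  0.0092919 ]), 'gripper_force': 0.0, 'width': 0.08758291944846909}
```

View pics/top0.png

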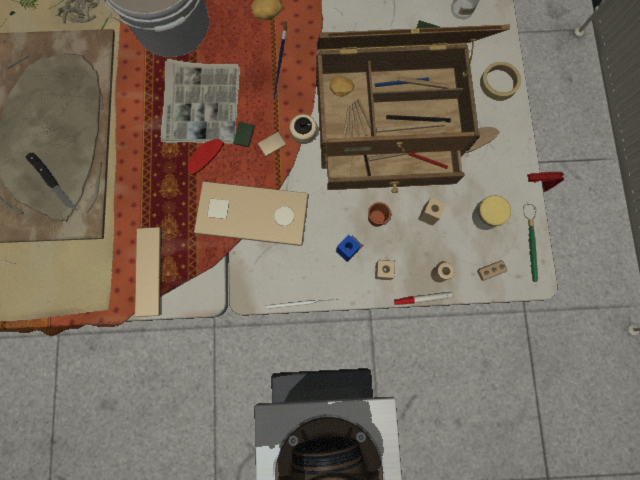

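View pics/side0.png

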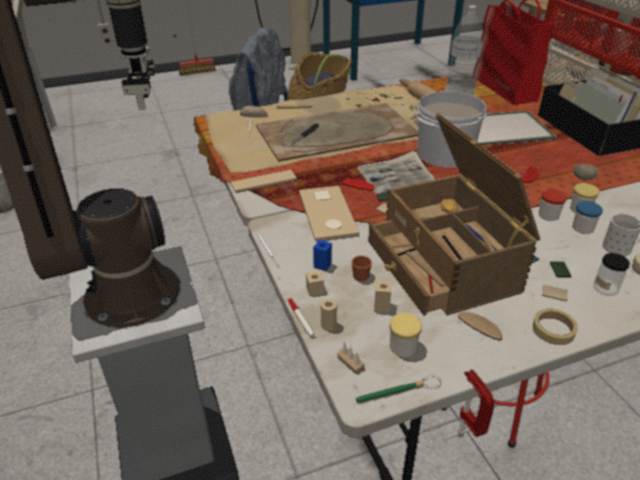

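Tall-looking things: square buff posts at top (433,210) and (386,269), and a blue one at (349,247). In the side view the buff pair are at (383,297), tall, and (315,284), squat. The one by the drawer, top (433,210), therefore fits the tall square post. The tube at (444,271) is the round post. I'll confirm this in one crop.

```bash
cat > h.py <<'E'
import cv2,numpy as np,pickle
def load(n): return pickle.load(open(n+".pkl","rb"))
def grab(n,save):
    from station import viewer
    f=viewer.grab_frame(n); pickle.dump(f,open(save+".pkl","wb")); return f
def ray(f,px):
    R=cv2.Rodrigues(f["rvec"])[0]; c=-R.T@np.ravel(f["tvec"])
    p=np.atleast_2d(np.asarray(px,float)); d=np.c_[p,np.ones(len(p))]@np.linalg.inv(f["mtx"]).T@R
    return c,d
def cast(f,px,z):
    c,d=ray(f,px); return (c+d*((z-c[2])/d[:,2])[:,None])[:,:2]
def proj(f,P): return cv2.projectPoints(np.atleast_2d(np.asarray(P,float)),f["rvec"],f["tvec"],f["mtx"],None)[0][:,0]
E
python3 - <<'E'
from h import *
t=load("top0");s=load("side0")
print("cams",ray(t,[0,0])[0],ray(s,[0,0])[0])
for n,p,z in [("sqpost",(433,208),.07),("short",(386,268),.045),("round",(444,270),.07),("cup",(379,213),.05),("cone",(492,270),.018),("pot",(495,210),.076),("lower",(251,213),.015),("upper",(147,272),.012),("drawerfront",(395,188),.05)]:
    print(n,cast(t,p,z)[0], np.hypot(*cast(t,p,z)[0]))
for n,p in [("tallA top@.07",(433,208)),("B",(386,268))]:
    for z in (.07,.045,0): print(n,z,proj(s,[*cast(t,p,z)[0],z])[0])
a=cv2.resize(t["image"][160:320,330:530],None,fx=3.9,fy=3.6,interpolation=cv2.INTER_CUBIC)[:, :400*2]
b=cv2.resize(s["image"][225:385,270:450],None,fx=2.2,fy=2.2,interpolation=cv2.INTER_CUBIC)
a=cv2.resize(t["image"][180:300,330:530],None,fx=2,fy=2,interpolation=cv2.INTER_CUBIC)
o=np.zeros((360,800,3),np.uint8);o[:240,:400]=a;o[:352,400:796]=b
cv2.imwrite("pics/crop1.png",o)
E
```

```text
cams [0.29612835 0.01547597 1.1238979 ] [ 0.06922323 -1.17107014  0.97437435]
sqpost [ 0.56850631 -0.26952984] 0.6291627419553599
short [ 0.43887082 -0.15507478] 0.46546298127519065
round [ 0.42492044 -0.27989611] 0.5088213974939311
cup [ 0.56766651 -0.14813593] 0.5866766729774406
cone [ 0.42592148 -0.40661353] 0.5888494446724418
pot [ 0.55554342 -0.40837171] 0.6894896294002859
lower [0.59117984 0.15394506] 0.6108949832312313
upper [0.46056688 0.40122363] 0.6108209627796334
drawerfront [ 0.62647997 -0.19036176] 0.6547631226272493
tallA top@.07 0.07 [382.22902359 283.73572999]
tallA top@.07 0.045 [385.2520626  292.58415731]
tallA top@.07 0 [390.56518619 308.13565621]
B 0.07 [313.0749687  267.20393659]
B 0.045 [314.9907822  275.49203916]
B 0 [318.3529323 290.0372153]
```

View pics/crop1.png

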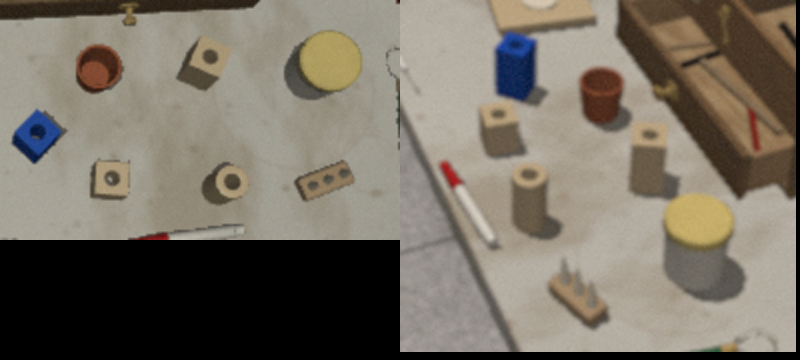

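The crop confirms it: the tall square post is at crop (210,57), top image (435,208), and its side view shows a tall flank. The squat one at (386,269) is the short post, and the blue one is the decoy. Next I'll measure precisely.

```bash
python3 - <<'E'
from h import *
t=load("top0");im=t["image"];hsv=cv2.cvtColor(cv2.GaussianBlur(im,(3,3),0),cv2.COLOR_BGR2HSV)
for n,p in [("tblr",(410,240)),("sqtop",(430,205)),("sqtop2",(438,205)),("sqside",(428,216)),("round side",(438,273)),("roundtop",(450,271)),("cone",(486,272)),("cup",(388,207)),("cupin",(377,218)),("lower",(251,213)),("pad",(218,209)),("upper",(147,272)),("cloth",(180,260))]: print(n,hsv[p[1],p[0]])
def rect(n,x0,x1,y0,y1,lo,hi,z):
    m=cv2.inRange(hsv[y0:y1,x0:x1],np.array(lo),np.array(hi))
    m=cv2.morphologyEx(m,cv2.MORPH_CLOSE,np.ones((3,3)))
    c=max(cv2.findContours(m,cv2.RETR_EXTERNAL,cv2.CHAIN_APPROX_NONE)[0],key=cv2.contourArea)[:,0]+[x0,y0]
    w=cast(t,c,z).astype(np.float32)*1000
    r=cv2.minAreaRect(w); print(n,"c",np.round(r[0],1),"size",np.round(r[1],1),"ang",round(r[2],2),"box px",c.min(0),c.max(0))
rect("lower",190,312,178,248,(8,40,150),(25,130,255),.015)
rect("upper",128,166,222,322,(8,40,150),(25,130,255),.012)
rect("sq",415,450,190,230,(8,50,125),(25,255,255),.07)
rect("rd",430,460,255,285,(8,50,115),(25,255,255),.07)
rect("cone",472,512,255,285,(5,60,70),(25,255,255),.018)
rect("cup",362,396,196,232,(0,100,30),(12,255,255),.05)
E
```

```text
tblr [ 22  36 154]
sqtop [ 20  78 163]
sqtop2 [ 19  77 149]
sqside [20 79 81]
round side [ 21  71 125]
roundtop [ 20  77 133]
cone [22 46 83]
cup [ 11 108 128]
cupin [  9 160 131]
lower [ 19  76 172]
pad [ 28  34 188]
upper [ 20  74 180]
cloth [179 179  77]
lower c [594.4 154.1] size [256.8 128.9] ang 80.57 box px [195 182] [307 243]
upper c [462.3 402.6] size [ 53.9 209.1] ang 89.92 box px [134 228] [158 316]
sq c [ 569.5 -273.5] size [38.7 38.9] ang 62.77 box px [425 198] [445 218]
rd c [ 423.7 -284.2] size [35.4 37.5] ang 40.72 box px [438 262] [454 280]
cone c [ 426.4 -406.5] size [28.5 64.8] ang 19.74 box px [478 261] [506 279]
cup c [ 565.4 -148. ] size [51.4 52.8] ang 87.27 box px [368 203] [390 225]
```

```bash
python3 - <<'E'
from h import *
t=load("top0");im=t["image"];hsv=cv2.cvtColor(im,cv2.COLOR_BGR2HSV)
m=cv2.inRange(hsv,np.array((20,10,170)),np.array((40,55,255)));m[:190]=0;m[240:]=0;m[:,:200]=0;m[:,302:]=0
for c in cv2.findContours(m,cv2.RETR_EXTERNAL,cv2.CHAIN_APPROX_NONE)[0]:
    if cv2.contourArea(c)>100:
        r=cv2.minAreaRect((cast(t,c[:,0],.018)*1000).astype(np.float32));print(np.round(r[0],1),np.round(r[1],1),r[2])
print(cast(t,[(446,271),(444.5,271)],.07))
print(cast(t,[(349,247)],.07))
E
```

```text
[580.5  75.6] [45.  45.1] 69.8189697265625
[606.7 233.4] [44.6 45.3] 80.23336029052734
[[ 0.42247427 -0.28411476]
 [ 0.42263363 -0.28077661]]
[[ 0.48703178 -0.07166365]]
```

apply_moves(
  commands=[
    [[-1,0.1,-0.2,0,0],[-1,0.1,-0.2,0,0],[-1,0.1,-0.2,0,0],[-1,0.1,-0.2,0,0],[-1,0.1,-0.2,0,0],[-1,0.1,-0.2,0,0],[-1,0.1,-0.2,0,0],[-1,0.1,-0.2,0,0],[-1,0.1,-0.2,0,0],[-1,0.1,-0.2,0,0]],
  ],
  force=25,
)

```text
t: 1.1
eef_pos: [0.3514, 0.256, 0.2486]
ee_rot: [-3.141, 0.0, -0.225]
force: [1.5, 0.2, -0.1]
width: 0.0879
gripper_force: 0.0
```

apply_moves(
  commands=[
    [[-1,0.107,-0.202,0,0],[-1,0.107,-0.202,0,0],[-1,0.107,-0.202,0,0],[-1,0.107,-0.202,0,0],[-1,0.107,-0.202,0,0],[-1,0.107,-0.202,0,0],[-1,0.107,-0.202,0,0],[-1,0.107,-0.202,0,0],[-1,0.107,-0.202,0,0],[-1,0.107,-0.202,0,0],[-1,0,0,0,0],[-1,0,0,0,0]],
  ],
)

```text
t: 2.3
eef_pos: [0.5648, -0.1473, 0.2474]
ee_rot: [3.141, 0.002, -0.228]
force: [-0.1, 0.0, -0.2]
width: 0.088
gripper_force: 0.0
```

apply_moves(
  commands=[
    [[-1,0,0,-0.2,0],[-1,0,0,-0.2,0],[-1,0,0,-0.2,0],[-1,0,0,-0.2,0],[-1,0,0,-0.15,0],[-1,0,0,-0.1,0],[-1,0,0,0,0],[1,0,0,0,0],[1,0,0,0,0],[1,0,0,0,0],[1,0,0,0,0],[1,0,0,0,0]],
  ],
  force=15,
)

```text
t: 3.5
eef_pos: [0.5655, -0.1463, 0.0394]
ee_rot: [-3.141, -0.001, -0.226]
force: [-0.7, -1.3, 3.8]
width: 0.0535
gripper_force: 15.4
```

apply_moves(
  commands=[
    [[1,0,0,0.1,0],[1,0,0,0.2,0],[1,0,0,0.2,0],[1,0.018,0.188,0,0],[1,0.018,0.188,0,0],[1,0.018,0.188,0,0],[1,0.018,0.188,0,0],[1,0.018,0.188,0,0],[1,0.018,0.188,0,0],[1,0.018,0.188,0,0],[1,0.018,0.188,0,0],[1,0,0,0,0]],
  ],
)

```text
t: 4.7
eef_pos: [0.5945, 0.1586, 0.1385]
ee_rot: [-3.141, -0.001, -0.222]
force: [-0.3, -0.7, -1.7]
width: 0.0527
gripper_force: 15.0
```

apply_moves(
  commands=[
    [[1,0,0,0,0],[1,0,0,-0.15,0],[1,0,0,-0.15,0],[1,0,0,-0.06,0],[1,0,0,-0.03,0],[1,0,0,0,0],[1,0,0,0,0]],
  ],
)

```text
t: 5.4
eef_pos: [0.5947, 0.1547, 0.0617]
ee_rot: [-3.141, -0.001, -0.226]
force: [-0.4, -0.0, -0.5]
width: 0.0531
gripper_force: 15.0
```

Good; 6 mm more, then release and rise, opening only as needed.

apply_moves(
  commands=[
    [[1,0,0,-0.03,0],[1,0,0,0,0],[1,0,0,0,0],[-1,0,0,0,0],[-1,0,0,0,0],[-1,0,0,0,0],[-1,0,0,0.1,0],[-1,0,0,0.2,0],[-1,0,0,0.2,0],[-1,0,0,0.2,0],[-1,0,0,0.1,0],[-1,0,0,0,0]],
  ],
)

```text
t: 6.6
eef_pos: [0.5957, 0.1554, 0.2189]
ee_rot: [-3.137, -0.006, -0.225]
force: [-0.2, 0.2, 0.0]
width: 0.0881
gripper_force: 0.0
```

apply_moves(
  commands=[
    [[-1,-0.013,-0.2145,0,-0.008],[-1,-0.013,-0.2145,0,-0.008],[-1,-0.013,-0.2145,0,-0.008],[-1,-0.013,-0.2145,0,-0.008],[-1,-0.013,-0.2145,0,-0.008],[-1,-0.013,-0.2145,0,-0.008],[-1,-0.013,-0.2145,0,-0.008],[-1,-0.013,-0.2145,0,-0.008],[-1,-0.013,-0.2145,0,-0.008],[-1,-0.013,-0.2145,0,-0.008],[-1,0,0,0,0],[-1,0,0,0,0]],
  ],
)

```text
t: 7.8
eef_pos: [0.5672, -0.2754, 0.2134]
ee_rot: [3.141, 0.002, -0.48]
force: [-0.3, 0.1, -0.5]
width: 0.0878
gripper_force: 0.0
```

```bash
python3 - <<'E'
from h import *
t=grab("top","top1");hsv=cv2.cvtColor(t["image"],cv2.COLOR_BGR2HSV)
m=cv2.inRange(hsv,np.array((0,110,30)),np.array((13,255,255)));m[:185]=0;m[240:]=0;m[:,:225]=0;m[:,280:]=0
c=max(cv2.findContours(m,cv2.RETR_EXTERNAL,cv2.CHAIN_APPROX_NONE)[0],key=cv2.contourArea)[:,0]
print(cv2.minAreaRect((cast(t,c,.065)*1000).astype(np.float32)))
from station import arm; s=arm.get_state(); print(s["eef_pos"],s["ee_rot"])
cv2.imwrite("pics/top1.png",cv2.resize(t["image"][150:320,180:540],None,fx=2,fy=2))
E
```

```text
((593.6400146484375, 152.22833251953125), (56.92695236206055, 51.189735412597656), 12.63182258605957)
[ 0.56741923 -0.27442101  0.21363411] [ 3.14145106e+00  1.41433273e-03 -4.78068400e-01]
```

View pics/top1.png

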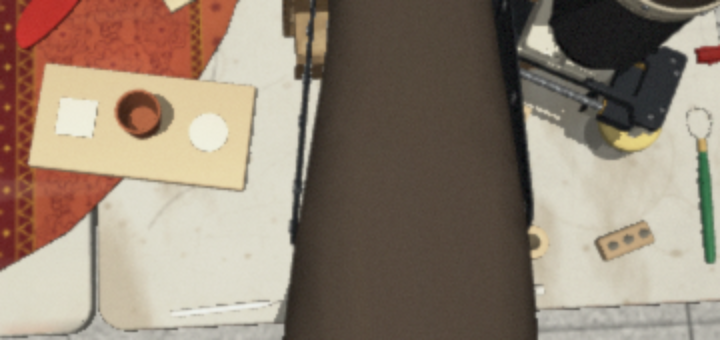

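The cup is upright between the pads (crop (139,114)), within about 3 mm of the middle. Now I'll grip the tall square post.

apply_moves(
  commands=[
    [[-1,0.01,0.005,-0.2,0],[-1,0,0,-0.2,0],[-1,0,0,-0.2,0],[-1,0,0,-0.12,0],[-1,0,0,-0.06,0],[-1,0,0,0,0],[1,0,0,0,0],[1,0,0,0,0],[1,0,0,0,0],[1,0,0,0,0],[1,0,0,0,0],[1,0,0,0,0]],
  ],
  force=25,
)

```text
t: 9.05
eef_pos: [0.57, -0.2735, 0.0589]
ee_rot: [-3.141, -0.0, -0.477]
force: [0.4, -0.2, 0.2]
width: 0.0453
gripper_force: 0.0
```

apply_moves(
  commands=[
    [[1,0,0,0,0],[1,0,0,0,0],[1,0,0,0,0],[1,0,0,0,0]],
  ],
)

```text
t: 9.45
eef_pos: [0.5699, -0.2735, 0.0587]
ee_rot: [3.141, -0.0, -0.477]
force: [0.2, -0.8, 1.5]
width: 0.0377
gripper_force: 24.9
```

apply_moves(
  commands=[
    [[1,0,0,0.1,0],[1,0,0,0.2,0],[1,0,0,0.2,0],[1,0,0.1,0.15,0],[1,0.015,0.21,0,0],[1,0.015,0.21,0,0],[1,0.015,0.21,0,0],[1,0.015,0.21,0,-0.04],[1,0.015,0.21,0,-0.04],[1,0.015,0.21,0,-0.04],[1,0.015,0.21,0,-0.04],[1,0.015,0.21,0,-0.04]],
  ],
)

```text
t: 10.65
eef_pos: [0.5934, 0.0845, 0.1883]
ee_rot: [3.141, 0.0, -1.111]
force: [-0.1, 0.2, 0.1]
width: 0.0376
gripper_force: 24.9
```

apply_moves(
  commands=[
    [[1,0.015,0.21,0,-0.04],[1,0.015,0.21,0,-0.04],[1,0.015,0.21,0,-0.04],[1,0.015,0.1,0,-0.04],[1,0,0,0,-0.04],[1,0,0,0,0],[1,0,0,0,0],[1,0,0,0,0]],
  ],
)

```text
t: 11.45
eef_pos: [0.6058, 0.2281, 0.1885]
ee_rot: [3.141, -0.0, -1.732]
force: [1.1, 0.5, -1.3]
width: 0.038
gripper_force: 24.9
```

apply_moves(
  commands=[
    [[1,0.0045,0.0265,-0.15,0],[1,0,0,-0.2,0],[1,0,0,-0.1,0],[1,0,0,-0.05,0],[1,0,0,-0.03,0],[1,0,0,0,0],[1,0,0,0,0],[1,0,0,0,0]],
  ],
)

```text
t: 12.25
eef_pos: [0.6075, 0.2343, 0.0839]
ee_rot: [-3.14, 0.001, -1.733]
force: [-1.1, -0.5, -1.1]
width: 0.0376
gripper_force: 24.9
```

apply_moves(
  commands=[
    [[1,0,-0.003,-0.033,0],[1,0,0,0,0],[1,0,0,0,0],[-1,0,0,0,0],[-1,0,0,0,0],[-1,0,0,0,0],[-1,0,0,0,0],[-1,0,0,0.1,0],[-1,0,0,0.2,0],[-1,0,0,0.2,0],[-1,0,0,0.2,0],[-1,0,0,0,0]],
  ],
)

```text
t: 13.45
eef_pos: [0.6096, 0.2346, 0.2228]
ee_rot: [-3.133, 0.006, -1.733]
force: [0.3, 0.4, 0.6]
width: 0.0875
gripper_force: 0.0
```

apply_moves(
  commands=[
    [[-1,-0.071,-0.199,0,0],[-1,-0.071,-0.199,0,0],[-1,-0.071,-0.199,0,0],[-1,-0.071,-0.199,0,0],[-1,-0.071,-0.199,0,0],[-1,-0.071,-0.199,0,0],[-1,-0.071,-0.199,0,0],[-1,-0.071,-0.199,0,0],[-1,-0.071,-0.199,0,0],[-1,-0.071,-0.199,0,0],[-1,-0.071,-0.199,0,0],[-1,-0.071,-0.199,0,0]],
  ],
)

```text
t: 14.65
eef_pos: [0.4356, -0.2457, 0.2161]
ee_rot: [-3.141, 0.0, -1.733]
force: [0.3, -0.1, 0.4]
width: 0.0879
gripper_force: 0.0
```

apply_moves(
  commands=[
    [[-1,-0.071,-0.199,0,0],[-1,0,0,0,0],[-1,0,0,0,0],[-1,0,0,0,0]],
  ],
)

```text
t: 15.05
eef_pos: [0.4223, -0.2836, 0.2159]
ee_rot: [-3.142, 0.0, -1.734]
force: [0.4, -0.1, -0.3]
width: 0.0876
gripper_force: 0.0
```

```bash
python3 - <<'E'
from h import *
t=grab("top","top2");s=grab("side","side2")
a=cv2.resize(t["image"][160:260,170:330],None,fx=2.5,fy=2.5,interpolation=cv2.INTER_CUBIC)
b=cv2.resize(s["image"][160:260,260:420],None,fx=2.5,fy=2.5,interpolation=cv2.INTER_CUBIC)
cv2.imwrite("pics/c2.png",np.hstack([a,b]))
E
```

```text
(no output)
```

View pics/c2.png

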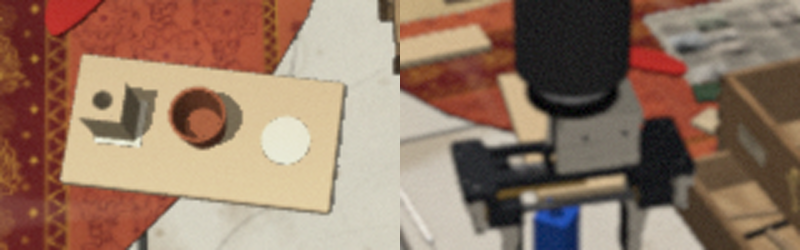

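The square post stands upright on its pad (bore at crop (102,100)), and the cup is fine. Now the round post.

apply_moves(
  commands=[
    [[-1,0.003,0,-0.2,0],[-1,0,0,-0.2,0],[-1,0,0,-0.2,0],[-1,0,0,-0.12,0],[-1,0,0,-0.065,0],[-1,0,0,0,0],[1,0,0,0,0],[1,0,0,0,0],[1,0,0,0,0],[1,0,0,0,0],[1,0,0,0,0],[1,0,0,0,0]],
  ],
)

```text
t: 16.35
eef_pos: [0.4229, -0.2841, 0.0592]
ee_rot: [-3.141, -0.0, -1.734]
force: [0.6, -0.1, -0.2]
width: 0.0453
gripper_force: 0.0
```

apply_moves(
  commands=[
    [[1,0,0,0,0],[1,0,0,0,0],[1,0,0,0,0],[1,0,0,0,0]],
  ],
)

```text
t: 16.75
eef_pos: [0.423, -0.2841, 0.0591]
ee_rot: [-3.141, -0.0, -1.734]
force: [-1.1, 0.5, 1.6]
width: 0.0377
gripper_force: 25.0
```

```bash
python3 - <<'E'
from h import *
t=load("top2")
print("bore",cast(t,[(170+102/2.5,160+100/2.5)],.088))
E
```

```text
bore [[0.60639665 0.23491929]]
```

apply_moves(
  commands=[
    [[1,0,0,0.1,0],[1,0,0,0.2,0],[1,0,0,0.2,0],[1,0.0875,0.2,0.05,0],[1,0.0875,0.2,0,0],[1,0.0875,0.2,0,0],[1,0.0875,0.2,0,0],[1,0.0875,0.2,0,0],[1,0.0875,0.2,0,0],[1,0.0875,0.2,0,0],[1,0.0875,0.2,0,0],[1,0.0875,0.2,0,0]],
  ],
)

```text
t: 17.95
eef_pos: [0.5804, 0.0777, 0.1685]
ee_rot: [3.141, -0.0, -1.734]
force: [0.6, -1.0, -1.4]
width: 0.0379
gripper_force: 25.0
```

apply_moves(
  commands=[
    [[1,0,0,0,0],[1,0,0,0,0],[1,0,0,0,0]],
  ],
)

```text
t: 18.25
eef_pos: [0.5796, 0.0755, 0.1684]
ee_rot: [3.14, -0.001, -1.734]
force: [0.4, -0.2, -1.3]
width: 0.038
gripper_force: 25.0
```

apply_moves(
  commands=[
    [[1,0.003,0,-0.15,0],[1,0,0,-0.15,0],[1,0,0,-0.08,0],[1,0,0,-0.04,0],[1,0,0,-0.02,0],[1,0,0,0,0],[1,0,0,0,0],[1,0,0,0,0]],
  ],
)

```text
t: 19.05
eef_pos: [0.5815, 0.0761, 0.082]
ee_rot: [-3.14, 0.001, -1.734]
force: [-0.5, 0.4, -1.7]
width: 0.0381
gripper_force: 25.0
```

apply_moves(
  commands=[
    [[1,-0.003,0,-0.023,0],[1,0,0,0,0],[1,0,0,0,0],[-1,0,0,0,0],[-1,0,0,0,0],[-1,0,0,0,0],[-1,0,0,0,0],[-1,0,0,0.1,0],[-1,0,0,0.2,0],[-1,0,0,0.2,0],[-1,0,0,0.2,0],[-1,0,0,0,0]],
  ],
)

```text
t: 20.25
eef_pos: [0.5832, 0.0767, 0.2226]
ee_rot: [-3.133, 0.004, -1.733]
force: [0.3, 0.0, -0.4]
width: 0.0875
gripper_force: 0.0
```

apply_moves(
  commands=[
    [[-1,-0.05,0.136,0,0.046],[-1,-0.05,0.136,0,0.046],[-1,-0.05,0.136,0,0.046],[-1,-0.05,0.136,0,0.046],[-1,-0.05,0.136,0,0.046],[-1,-0.05,0.136,0,0.046],[-1,-0.05,0.136,0,0.046],[-1,-0.05,0.136,0,0.046],[-1,-0.05,0.136,0,0.046],[-1,-0.05,0.136,0,0.046],[-1,-0.05,0.136,0,0.046],[-1,-0.05,0.136,0,0.046]],
  ],
)

```text
t: 21.45
eef_pos: [0.4597, 0.4033, 0.216]
ee_rot: [3.141, 0.0, 0.006]
force: [0.4, -0.2, 0.8]
width: 0.0874
gripper_force: 0.0
```

apply_moves(
  commands=[
    [[-1,0,0,0,0],[-1,0,0,0,0],[-1,0,0,0,0]],
  ],
)

```text
t: 21.75
eef_pos: [0.4604, 0.4017, 0.2161]
ee_rot: [3.141, 0.0, -0.001]
force: [-0.0, -0.5, 0.7]
width: 0.0874
gripper_force: 0.0
```

```bash
python3 - <<'E'
from h import *
t=grab("top","top3");s=grab("side","side3")
a=cv2.resize(t["image"][160:260,170:330],None,fx=2.5,fy=2.5,interpolation=cv2.INTER_CUBIC)
b=cv2.resize(s["image"][140:240,220:380],None,fx=2.5,fy=2.5,interpolation=cv2.INTER_CUBIC)
cv2.imwrite("pics/c3.png",np.hstack([a,b]))
E
```

```text
(no output)
```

View pics/c3.png

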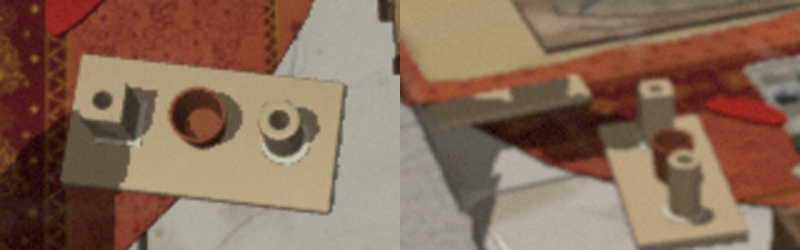

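apply_moves(
  commands=[
    [[-1,0.01,0.004,-0.2,0],[-1,0,0,-0.2,0],[-1,0,0,-0.2,0],[-1,0,0,-0.2,0],[-1,0,0,-0.08,0],[-1,0,0,-0.04,0],[-1,0,0,0,0],[-1,0,0,0,0],[-1,0,0,0,0]],
  ],
  force=40,
)

```text
t: 22.75
eef_pos: [0.463, 0.4039, 0.0339]
ee_rot: [-3.139, -0.002, 0.0]
force: [0.1, 0.4, -0.1]
width: 0.0876
gripper_force: 0.0
```

```bash
python3 - <<'E'
from h import *
t=load("top3")
print("bore",cast(t,[(170+279/2.5,160+119/2.5)],.088))
E
```

```text
bore [[0.58102361 0.07576039]]
```

apply_moves(
  commands=[
    [[-1,0,-0.004,-0.045,0],[-1,0,0,0,0],[1,0,0,0,0],[1,0,0,0,0],[1,0,0,0,0],[1,0,0,0,0],[1,0,0,0,0],[1,0,0,0,0],[1,0,0,0,0]],
  ],
)

```text
t: 23.65
eef_pos: [0.4624, 0.4023, 0.0234]
ee_rot: [3.142, -0.0, 0.0]
force: [-0.7, 0.2, 1.3]
width: 0.0556
gripper_force: 40.0
```

apply_moves(
  commands=[
    [[1,0,0,0.1,0],[1,0,0,0.15,0],[1,0,0,0.2,0],[1,0,0,0.2,0],[1,0,0,0.15,0],[1,0,0,0,0],[1,0,0,0,0]],
  ],
)

```text
t: 24.35
eef_pos: [0.462, 0.4023, 0.1834]
ee_rot: [-3.141, 0.0, -0.0]
force: [-0.7, -0.4, -3.7]
width: 0.0556
gripper_force: 40.0
```

apply_moves(
  commands=[
    [[1,0.055,-0.103,0,-0.046],[1,0.055,-0.103,0,-0.046],[1,0.055,-0.103,0,-0.046],[1,0.055,-0.103,0,-0.046],[1,0.055,-0.103,0,-0.046],[1,0.055,-0.103,0,-0.046],[1,0.055,-0.103,0,-0.046],[1,0.055,-0.103,0,-0.046],[1,0.055,-0.103,0,-0.046],[1,0.055,-0.103,0,-0.046],[1,0.055,-0.103,0,-0.046],[1,0.055,-0.103,0,-0.046]],
  ],
)

```text
t: 25.55
eef_pos: [0.5936, 0.1538, 0.1809]
ee_rot: [3.138, -0.002, -1.74]
force: [-0.1, 0.5, -2.3]
width: 0.0554
gripper_force: 40.0
```

apply_moves(
  commands=[
    [[1,0,0,0,0],[1,0,0,0,0],[1,0,0,0,0],[1,0,0,0,0]],
  ],
)

```text
t: 25.95
eef_pos: [0.5938, 0.1557, 0.1828]
ee_rot: [3.141, -0.0, -1.732]
force: [-0.6, 0.5, -1.8]
width: 0.0557
gripper_force: 40.0
```

```bash
python3 - <<'E'
from h import *
t=grab("top","top4");s=grab("side","side4")
a=cv2.resize(t["image"][140:260,150:350],None,fx=2,fy=2,interpolation=cv2.INTER_CUBIC)
b=cv2.resize(s["image"][120:240,220:420],None,fx=2,fy=2,interpolation=cv2.INTER_CUBIC)
cv2.imwrite("pics/c4.png",np.hstack([a,b]))
E
```

```text
(no output)
```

View pics/c4.png

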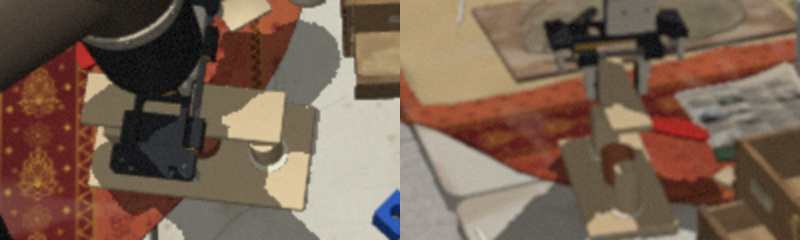

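```bash
python3 - <<'E'
from h import *
t=load("top4")
w=cast(t,[(292,186),(289.5,211.5),(195,176.5),(190.5,200)],.1714);print(w,w.mean(0))
d=w[2:].mean(0)-w[:2].mean(0);print(np.linalg.norm(d),np.degrees(np.arctan2(d[1],d[0])))
E
```

```text
[[0.60374143 0.04762585]
 [0.54897458 0.05487905]
 [0.63425769 0.25022629]
 [0.58342546 0.25936679]] [0.59259979 0.1530245 ]
0.20611981640562552 80.93263873553114
```

apply_moves(
  commands=[
    [[1,0.003,0,-0.1,0],[1,0,0,-0.1,0],[1,0,0,-0.08,0],[1,0,0,-0.04,0],[1,0,0,0,0],[1,0,0,0,0],[1,0,0,0,0]],
  ],
)

```text
t: 26.75
eef_pos: [0.5955, 0.1555, 0.1204]
ee_rot: [-3.14, 0.001, -1.733]
force: [0.4, -0.5, -2.3]
width: 0.0555
gripper_force: 40.0
```

apply_moves(
  commands=[
    [[1,-0.004,0,-0.025,0],[1,0,0,-0.015,0],[1,0,0,0,0],[1,0,0,0,0]],
  ],
)

```text
t: 27.15
eef_pos: [0.5942, 0.1552, 0.1114]
ee_rot: [-3.142, 0.0, -1.734]
force: [-0.3, 0.0, -1.2]
width: 0.0557
gripper_force: 40.0
```

apply_moves(
  commands=[
    [[1,0,0,-0.004,0],[1,0,0,0,0],[1,0,0,0,0]],
  ],
)

```text
t: 27.45
eef_pos: [0.5942, 0.1551, 0.1114]
ee_rot: [-3.141, 0.0, -1.734]
force: [-2.9, 0.0, 5.6]
width: 0.0553
gripper_force: 40.0
```

apply_moves(
  commands=[
    [[-1,0,0,0,0],[-1,0,0,0,0],[-1,0,0,0,0],[-1,0,0,0,0],[-1,0,0,0.05,0],[-1,0,0,0.1,0],[-1,0,0,0.2,0],[-1,0,0,0.2,0],[-1,0,0,0.1,0],[-1,0,0,0,0]],
  ],
)

```text
t: 28.45
eef_pos: [0.5958, 0.1558, 0.2455]
ee_rot: [-3.136, 0.004, -1.733]
force: [0.7, 0.9, -0.1]
width: 0.0878
gripper_force: 0.0
```

apply_moves(
  commands=[
    [[-1,-0.06,-0.2,0,0.0115],[-1,-0.06,-0.2,0,0.0115],[-1,-0.06,-0.2,0,0.0115],[-1,-0.06,-0.2,0,0.0115],[-1,-0.06,-0.2,0,0.0115],[-1,-0.06,-0.2,0,0.0115],[-1,-0.06,-0.2,0,0.0115],[-1,-0.06,-0.2,0,0.0115],[-1,-0.06,-0.2,0,0.0115],[-1,-0.06,-0.2,0,0.0115],[-1,-0.06,-0.2,0,0.0115],[-1,-0.06,-0.2,0,0.0115]],
  ],
)

```text
t: 29.65
eef_pos: [0.4491, -0.3263, 0.2405]
ee_rot: [3.141, 0.0, -1.299]
force: [1.1, -0.5, -0.2]
width: 0.0877
gripper_force: 0.0
```

apply_moves(
  commands=[
    [[-1,-0.06,-0.2,0,0.0115],[-1,-0.06,-0.2,0,0.0115],[-1,0,0,0,0],[-1,0,0,0,0],[-1,0,0,0,0]],
  ],
)

```text
t: 30.15
eef_pos: [0.426, -0.4043, 0.2403]
ee_rot: [3.141, 0.001, -1.228]
force: [-0.4, 0.2, -0.9]
width: 0.0876
gripper_force: 0.0
```

```bash
python3 - <<'E'
from h import *
t=grab("top","top5");s=grab("side","side5")
a=cv2.resize(t["image"][140:260,150:350],None,fx=2,fy=2,interpolation=cv2.INTER_CUBIC)
b=cv2.resize(s["image"][120:240,220:420],None,fx=2,fy=2,interpolation=cv2.INTER_CUBIC)
c=cv2.resize(s["image"][250:400,260:460],None,fx=2,fy=2,interpolation=cv2.INTER_CUBIC)
o=np.zeros((540,800,3),np.uint8);o[:240]=np.hstack([a,b]);o[240:,:400]=c
o[240:480,400:]=cv2.resize(t["image"][180:300,400:600],None,fx=2,fy=2,interpolation=cv2.INTER_CUBIC)
cv2.imwrite("pics/c5.png",o)
hsv=cv2.cvtColor(cv2.GaussianBlur(t["image"],(3,3),0),cv2.COLOR_BGR2HSV)
E
```

```text
(no output)
```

View pics/c5.png

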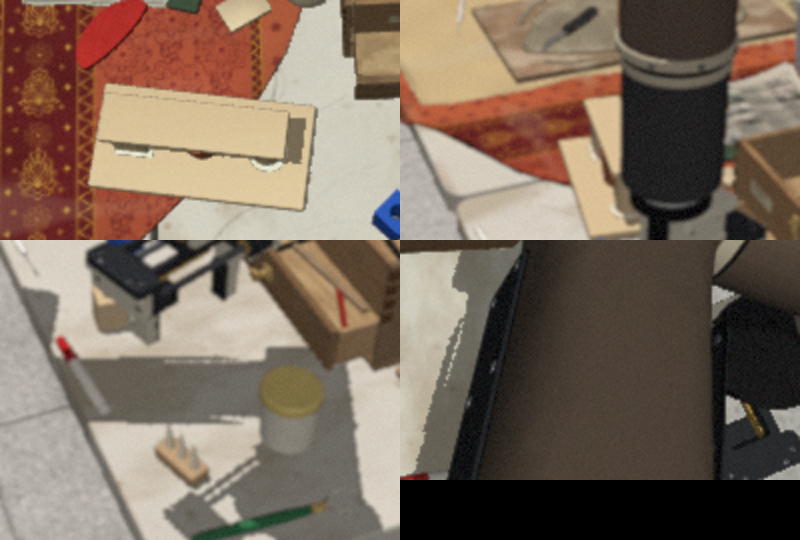

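The upper shelf lies level across both posts (top crop corners (104,85), (291,110), (286,160), (97,136)). At a centred grip the gripper body would overhang the pot. I'll descend 20 mm to the near side, so that closing draws the cone pack away from it.

apply_moves(
  commands=[
    [[-1,-0.092,-0.045,0,0],[-1,0,0,0,0],[-1,0,0,-0.2,0],[-1,0,0,-0.2,0],[-1,0,0,-0.2,0],[-1,0,0,-0.2,0],[-1,0,0,-0.15,0],[-1,0,0,-0.07,0],[-1,0,0,0,0],[-1,0,0,0,0],[-1,0,0,0,0]],
  ],
  force=15,
)

```text
t: 31.35
eef_pos: [0.4087, -0.4142, 0.038]
ee_rot: [-3.14, -0.002, -1.227]
force: [-0.3, 0.1, 1.5]
width: 0.0876
gripper_force: 0.0
```

```bash
python3 - <<'E'
from h import *
t=load("top5")
w=cast(t,[(295.5,195),(293,220),(202,182.5),(198.5,208)],.1);print(w.mean(0))
d=w[2:].mean(0)-w[:2].mean(0);print(np.linalg.norm(d),np.degrees(np.arctan2(d[1],d[0])))
E
```

```text
[0.59595616 0.15140634]
0.21248070969875488 79.5969194726964
```

apply_moves(
  commands=[
    [[-1,0,0,-0.04,0],[-1,0,0,-0.023,0],[-1,0,0,0,0],[-1,0,0,0,0],[1,0,0,0,0],[1,0,0,0,0],[1,0,0,0,0],[1,0,0,0,0],[1,0,0,0,0],[1,0,0,0,0],[1,0,0,0,0],[1,0,0,0,0]],
  ],
)

```text
t: 32.55
eef_pos: [0.4079, -0.4139, 0.0241]
ee_rot: [-3.141, -0.0, -1.228]
force: [0.5, 0.1, -0.2]
width: 0.0293
gripper_force: 0.4
```

apply_moves(
  commands=[
    [[1,0,0,0,0],[1,0,0,0,0],[1,0,0,0,0],[1,0,0,0,0],[1,0,0,0,0]],
  ],
)

```text
t: 33.05
eef_pos: [0.4079, -0.4139, 0.024]
ee_rot: [-3.141, -0.0, -1.228]
force: [1.6, 0.8, 1.2]
width: 0.0278
gripper_force: 15.0
```

apply_moves(
  commands=[
    [[1,0,0,0.1,0],[1,0,0,0.2,0],[1,0,0,0.2,0],[1,0,0,0.2,0],[1,0,0,0.2,0],[1,0.0666,0.2026,0,-0.0115],[1,0.0666,0.2026,0,-0.0115],[1,0.0666,0.2026,0,-0.0115],[1,0.0666,0.2026,0,-0.0115],[1,0.0666,0.2026,0,-0.0115],[1,0.0666,0.2026,0,-0.0115],[1,0.0666,0.2026,0,-0.0115]],
  ],
)

```text
t: 34.25
eef_pos: [0.5006, -0.1286, 0.2038]
ee_rot: [3.141, 0.0, -1.482]
force: [0.7, -0.3, -0.6]
width: 0.0277
gripper_force: 15.0
```

apply_moves(
  commands=[
    [[1,0.0666,0.2026,0,-0.0115],[1,0.0666,0.2026,0,-0.0115],[1,0.0666,0.2026,0,-0.0115],[1,0.0666,0.2026,0,-0.0115],[1,0.0666,0.2026,0,-0.0115],[1,0.0666,0.2026,0,-0.0115],[1,0.0666,0.2026,0,-0.0115],[1,0,0,0,0],[1,0,0,0,0],[1,0,0,0,0],[1,0,0,0,0]],
  ],
)

```text
t: 35.35
eef_pos: [0.5938, 0.1523, 0.204]
ee_rot: [3.141, -0.0, -1.735]
force: [-0.5, -1.1, 0.0]
width: 0.028
gripper_force: 15.0
```

```bash
python3 - <<'E'
from h import *
t=grab("top","top6");s=grab("side","side6")
a=cv2.resize(t["image"][140:260,150:350],None,fx=2,fy=2,interpolation=cv2.INTER_CUBIC)
b=cv2.resize(s["image"][120:240,220:420],None,fx=2,fy=2,interpolation=cv2.INTER_CUBIC)
cv2.imwrite("pics/c6.png",np.hstack([a,b]))
E
```

```text
(no output)
```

View pics/c6.png

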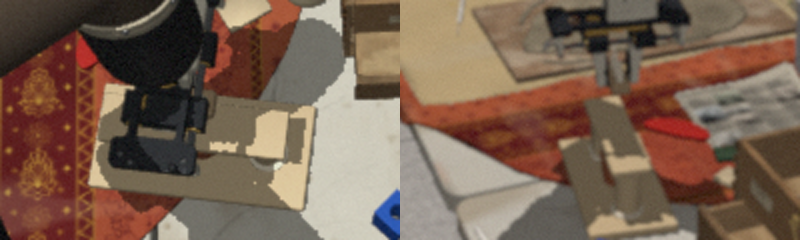

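The cone pack is held above the middle of the upper shelf, and the shelf is undisturbed. Lowering now.

apply_moves(
  commands=[
    [[1,0,0.005,-0.1,0],[1,0,0,-0.12,0],[1,0,0,-0.08,0],[1,0,0,-0.04,0],[1,0,0,0,0],[1,0,0,0,0],[1,0,0,0,0]],
  ],
)

```text
t: 36.15
eef_pos: [0.5949, 0.1546, 0.1371]
ee_rot: [-3.14, 0.001, -1.734]
force: [0.5, -0.1, -0.1]
width: 0.0281
gripper_force: 15.0
```

apply_moves(
  commands=[
    [[1,0,-0.003,-0.04,0],[1,0,0,-0.02,0],[1,0,0,0,0],[1,0,0,0,0],[1,0,0,0,0]],
  ],
)

```text
t: 36.65
eef_pos: [0.5941, 0.1538, 0.1238]
ee_rot: [3.141, -0.0, -1.734]
force: [-0.5, 0.7, -0.2]
width: 0.0276
gripper_force: 15.0
```

apply_moves(
  commands=[
    [[-1,0,0,0,0],[-1,0,0,0,0],[-1,0,0,0,0],[-1,0,0,0,0],[-1,0,0,0.1,0],[-1,0,0,0.2,0],[-1,0,0,0.2,0],[-1,0,0,0.1,0],[-1,-0.1,-0.2,0,0],[-1,-0.1,-0.2,0,0],[-1,-0.1,-0.2,0,0],[-1,-0.1,-0.2,0,0]],
  ],
)

```text
t: 37.85
eef_pos: [0.5132, -0.0074, 0.2441]
ee_rot: [-3.141, 0.0, -1.733]
force: [1.0, 0.1, 0.4]
width: 0.0879
gripper_force: 0.0
```

apply_moves(
  commands=[
    [[-1,-0.1,-0.2,0,0],[-1,-0.1,-0.2,0,0],[-1,-0.1,-0.2,0,0],[-1,-0.05,-0.2,0,0],[-1,0,-0.2,0,0],[-1,0,0,0,0],[-1,0,0,0,0]],
  ],
)

```text
t: 38.55
eef_pos: [0.4438, -0.207, 0.2438]
ee_rot: [3.141, 0.0, -1.736]
force: [-1.2, 0.4, 0.6]
width: 0.0873
gripper_force: 0.0
```

```bash
python3 - <<'E'
from h import *
t=grab("top","top7");s=grab("side","side7")
a=cv2.resize(t["image"][160:260,170:330],None,fx=2.5,fy=2.5,interpolation=cv2.INTER_CUBIC)
b=cv2.resize(s["image"][140:240,240:400],None,fx=2.5,fy=2.5,interpolation=cv2.INTER_CUBIC)
cv2.imwrite("pics/c7.png",np.hstack([a,b]))
E
```

```text
(no output)
```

View pics/c7.png

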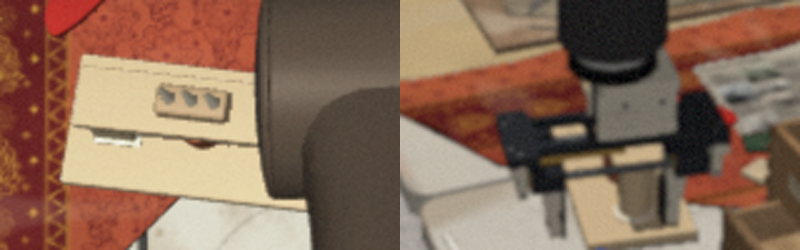

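```bash
python3 - <<'E'
from h import *
print(cast(load("top7"),[(170+192/2.5,160+102/2.5)],.116))
from station import arm
print(arm.job_done())
E
```

```text
[[0.59241591 0.14998809]]
the job is handed in; nothing more can be done
None
```

The job is handed in at about 39 s: both posts, the cup, the upper shelf and the cone pack are in place. In the images each sits within about 5 mm of its target, and the gripper is clear. The short post and the glaze pot were left alone.

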